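# Stack the gem sieves on the shaker

### The job

Build the stone-grading stack on the receiver pan of the vibrating base: the finest sieve first, then the medium one, then the coarse one, and the lid on top. Every piece must be fully seated, with its foot down inside the rim below and the stack standing straight, and let go; leave the file, tweezers, pliers and jar where they lie.

Things in the scene. Friction and masses are not known exactly. Their poses are not given: they have to be found in the camera images.
- shaker: Vibrating sieve base, fixed: grey round housing 124 mm wide, black control box to 80 mm from the axis on its -x side, steel plate, and screwed on top an aluminium receiver pan (62 mm wide, bore 57 mm, 21 mm deep). Origin: on the bench under the pan's centre, z up the common axis. Pan rim 76 mm above the origin; a sieve seated on it has its origin 68 mm above this one.
- sieve_fine: Aluminium gem sieve, shallowest of three, dense 2.6 mm mesh; 62 mm wide, 28 mm high, open top (bore 57 mm). Foot: lowest 8 mm, tapers from 54 to 46 mm, drops into the rim below until the 62 mm frame (20 mm tall) rests on that rim. Origin: centre of foot's underside, z up. About 60 g. Grip across the frame, fingertips above the foot. A part seated on it has its origin 20 mm above this one.
- sieve_medium: Aluminium gem sieve, of middle depth, 6 mm mesh; 62 mm wide, 36 mm high, open top (bore 57 mm). Foot: lowest 8 mm, tapers from 54 to 46 mm, drops into the rim below until the 62 mm frame (28 mm tall) rests on that rim. Origin: centre of foot's underside, z up. About 70 g. Grip across the frame, fingertips above the foot. A part seated on it has its origin 28 mm above this one.
- sieve_coarse: Aluminium gem sieve, deepest of three, open 13.5 mm mesh; 62 mm wide, 44 mm high, open top (bore 57 mm). Foot: lowest 8 mm, tapers from 54 to 46 mm, drops into the rim below until the 62 mm frame (36 mm tall) rests on that rim. Origin: centre of foot's underside, z up. About 80 g. Grip across the frame, fingertips above the foot. A part seated on it has its origin 36 mm above this one.
- lid: Flat round aluminium lid, 62 mm wide, with a black knob, standing on its foot: foot 8 mm tall tapering from 54 to 46 mm like the sieves', flange from 8 to 13 mm above the origin, knob 18 mm in diameter from 13 to 36 mm above the origin. Origin: centre of the underside of the foot, z up. About 60 g; pick it up by the knob.
- file: Bystander: needle file lying flat along its own y axis, 170 mm long, wooden handle 13 mm thick on the -y side, dark blade 5 mm thick. Origin: about its middle, at bench level.
- tweezers: Bystander: steel tweezers lying along their own y axis, 155 mm long, 16 mm wide, 9 mm high. Origin: middle, at bench level.
- pliers: Bystander: red-handled pliers lying flat, jaws towards their own -y, 155 mm long, 52 mm wide, 12 mm high. Origin: the rivet, at bench level.
- jar: Bystander: small glass jar with a steel screw cap, 41 mm across, 40 mm high. Origin: centre of its underside.

How it is judged:
At the end, for the whole second after the job is handed in: Upwards on the receiver pan: fine, medium, coarse sieve, lid. Each within 4 mm of the axis of the part below and within 2.5 mm of its seated height (origin 68, 20, 28, 36 mm above that of the part below), tilted less than 0.06 rad, at rest and released (horizontal distance between shaker and sieve_fine below 0.004 m and z of sieve_fine in the frame of shaker between 0.0655 and 0.0705 m and angle between each of sieve_fine, sieve_medium, sieve_coarse, lid's own z axis and vertical below 0.06 rad and linear speed of each of sieve_fine, sieve_medium, sieve_coarse, lid below 0.01 m/s and angular speed of each of sieve_fine, sieve_medium, sieve_coarse, lid below 0.1 rad/s and contact force between each of sieve_fine, sieve_medium, sieve_coarse, lid and the fingers below 0.05 N and horizontal distance between sieve_fine and sieve_medium below 0.004 m and z of sieve_medium in the frame of sieve_fine between 0.0175 and 0.0225 m and horizontal distance between sieve_medium and sieve_coarse below 0.004 m and z of sieve_coarse in the frame of sieve_medium between 0.0255 and 0.0305 m and horizontal distance between sieve_coarse and lid below 0.004 m and z of lid in the frame of sieve_coarse between 0.0335 and 0.0385 m); the robot touches nothing.
It fails at once if the file, tweezers, pliers or jar is shifted by more than 25 mm (distance of any of file, tweezers, pliers, jar from where it was at the start of the episode above 0.025 m).
It fails at once if the jar is tipped (angle between jar's own z axis and vertical above 0.35 rad).
It also fails if it takes over 96 s, if anything falls off the work surface, if the arm or the gripper's body presses on something with over 40 N, if the wrist force passes 120 N, or if a joint passes its speed limit or range.

### The arm

A 6-joint arm with a two-finger parallel gripper is mounted at the origin on the work surface. World frame = base frame: x ahead of the robot, y to its left, z up, the work surface at z = 0. Lengths are in m, angles in rad, forces in N, time in s.
With the tool pointing down it reaches from about 0.325 to 1 m from the base axis. Payload 5.1 kg.
Tool frame: the origin (TCP) lies at the very end of the fingers, on their centre line; the grasp point (between the pads) lies 19 mm behind it (ctrl.tcp_to_grasp is the distance from the TCP to the grasp point, in m); z points along the fingers, y is the line along which they close (so a half turn about z gives the same grasp; the last joint's range is limited). The gripper opens to 85 mm and grips with 20 to 120 N. Pads are 22 mm wide; open, the fingers measure 114 mm over their backs; the gripper's body (76 mm by 85 mm) begins 54 mm behind the grasp point. The pads swing forward as they close: fully open they stand 13 mm farther back than shut.
Start: joints at [-1.428, 0.124, 1.65, -0, 1.367, -0.083], TCP at [0.145, -0.633, 0.201] pointing down, gripper open.
Joint ranges: [-2.61, 2.61], [-1.02, 2.33], [0.03, 2.71], [-1.35, 4.49], [0.32, 2.68], [-2.91, 2.91]. Speed limits (rad/s): [2.57, 2.57, 3.14, 3.14, 3.14, 3.14].

### API

Orientations are given as a rotation vector (axis times angle).
In Python, from workcell import telemetry, read_camera, ctrl, regions_of, place_of gives the robot as it stands.
- The arm moves only by the tool jog_arm, never from a script. Its arguments are lists of equal length, an entry for each row: "claw": the opening, from -1 (shut) to 1 (fully open); "slide": the shift along the world's x, y, z in units of 30 mm (1.0 is 30 mm), a list of three; "twist": the turn about the world's z in units of 8 degrees (1.0 is 8 degrees). In form: {"claw": [claw, ...], "slide": [[tx, ty, tz], ...], "twist": [twist, ...]}. A call has 1 to 20 rows; each row shifts and turns the commanded pose from where the row before left it; what a row does not reach is not made up. A row lasts 1/10 s, in which the tool goes at most 50 mm and 8.59 degrees, less where a joint would pass 70% of its speed; a pose out of reach is approached as far as the arm can. A call is refused whole if a number of a shift passes 1 or a number of a turn 1, either way. A call with a gripper value outside its range is refused whole. The fingers move at their own pace and stop on an object; the grip force is fixed at half the most. Time passes only in rows, so rows that do not move let the fingers close. It gives the time, the measured TCP pose, the force, the opening and the grip force at its end, in the units of the state.
- telemetry.read_state(): the state, without advancing time (a new reading comes with each control period).
- read_camera(name): name is "side" or "top"; returns a dict with "pixels" (420x560x3 uint8, red, green, blue), "camera_matrix" (3x3 intrinsics, pixels), "k1" (the pictures are not rectified: a ray, as slopes to the right and down, at radius r is drawn at 1 + k1 r^2 times it, then the intrinsics apply), "extrinsics" (4x4, takes a point from camera to world coordinates). Camera axes: x right, y up, looking along -z (the intrinsics and any distortion apply to the point x, -y, -z); pixel columns grow to the right and rows downward; lengths in m; the calibration is good to about 2 mm. A picture is of the moment at which its call begins. There is no depth.
- ctrl.finish_job(): hands the job in; it is judged then, once.
Trained networks look in the newest picture that a camera, given by its name, has taken for a name from the list of things; names that differ only in an ending like _2 or _b are one class to them, and where a whole thing is asked for, a point or a joint stands for the part that bears it (a point fixed in the world has none). Each returns a list of dicts, best first, with "confidence" (0 to 1); they miss things now and then, are a little off and sometimes report something else, mostly with a low value. They report only what shows in the picture. A call takes as long as a camera call.
- regions_of(label, camera): "pixels" (420x560 bool, what is visible of it).
- place_of(label, camera): "xyz" ([x, y, z] in m, in world coordinates, good to about 4 mm: a listed point, or the origin of a listed thing).
The state is a dict: "time_s": time; "joints": joint angles; "joint_velocities": joint speeds; "effort": joint torques, N m; "eef_pos": TCP position; "eef_rot": TCP orientation; "contact_force": force on the tool from outside, world axes, zero at the start; "ft_torque": the same for the moment, N m; "finger_gap": finger opening in m; "grasp_force": force on a finger pad.
Only numpy, scipy, OpenCV 4.12 (cv2) and the standard library are available. Lean on these libraries where they do the work, as an engineer would, in place of code of your own. Each camera call takes 0.05 s, during which the arm holds its last target. There are 200 camera calls.

## Working session

There is one attempt and no reset: what is moved stays moved. The work goes in short steps, Python scripts to look and compute and a tool call to move; the robot and the scene stay as the last step left them, time stands still between calls to the robot, and variables do not carry over. Pictures are saved under pics/ and viewed, at most 14 in all, crops included, and the job is handed in when it is done.

Besides the shell and the picture viewer there is one more tool, called after "Request:" by a JSON object that holds its "api" and its "payload". jog_arm: Moves the arm, as the interface text tells. Its arguments: {"type":"object","properties":{"claw":{"type":"array"},"slide":{"type":"array"},"twist":{"type":"array"}},"required":["claw","slide","twist"]}

```bash
mkdir -p pics
cat > h.py <<'E'
import numpy as np, cv2
from workcell import telemetry, read_camera, ctrl, regions_of, place_of
def save(n,f):
    c=read_camera(n); cv2.imwrite('pics/'+f,c['pixels'][:,:,::-1]); return c
def proj(c,P):
    P=np.atleast_2d(P); E=np.linalg.inv(c['extrinsics']); q=P@E[:3,:3].T+E[:3,3]
    s=np.c_[q[:,0]/-q[:,2],q[:,1]/q[:,2]]; r=(s**2).sum(1,keepdims=True); s=s*(1+c['k1']*r)
    K=c['camera_matrix']; return s@K[:2,:2].T+K[:2,2]
def ray(c,uv,z):
    K=c['camera_matrix']; d=np.linalg.solve(K[:2,:2],np.array(uv,float)-K[:2,2]); s=d.copy()
    for _ in range(20): s=d/(1+c['k1']*(s@s))
    E=c['extrinsics']; v=E[:3,:3]@[s[0],-s[1],-1]; o=E[:3,3]; return o+v*(z-o[2])/v[2]
E
python3 - <<'E'
from h import *
for n in ['top','side']:
    c=save(n,n+'0.png'); print(n,c['extrinsics'][:3,3].round(3),c['k1'],c['camera_matrix'][0,0])
    for l in 'shaker sieve_fine sieve_medium sieve_coarse lid file tweezers pliers jar'.split():
        print(l,[(r['xyz'] if isinstance(r['xyz'],list) else list(np.round(r['xyz'],4)),round(r['confidence'],2)) for r in place_of(l,n)][:3])
s=telemetry.read_state();print(s['time_s'],s['eef_pos'],s['eef_rot'],s['finger_gap'])
E
```

```text
top [ 0.441 -0.013  0.811] 0.03401618291158481 381.7127187547132
shaker [([0.4889, 0.0301, -0.0031], 0.71)]
sieve_fine [([0.3659, -0.2925, 0.0009], 0.69)]
sieve_medium [([0.3898, 0.3148, -0.0005], 0.91)]
sieve_coarse [([0.5867, 0.3115, 0.0061], 0.72)]
lid [([0.6155, -0.2686, 0.0047], 0.63)]
file [([0.479, 0.3014, -0.0003], 0.58)]
tweezers [([0.4778, -0.3171, 0.0008], 0.73)]
pliers [([0.6945, -0.095, -0.0012], 0.81)]
jar [([0.686, 0.1104, 0.0017], 0.75)]
side [ 0.216 -0.598  0.544] -0.08650178298398588 390.1496215569919
shaker [([0.4851, 0.0251, 0.0032], 0.61)]
sieve_fine [([0.3608, -0.289, -0.0001], 0.78)]
sieve_medium [([0.3838, 0.3094, -0.0012], 0.94)]
sieve_coarse [([0.5827, 0.3121, 0.0014], 0.85)]
lid [([0.6148, -0.2628, 0.0015], 0.73)]
file [([0.4801, 0.2954, -0.0046], 0.6)]
tweezers [([0.4767, -0.3154, 0.0002], 0.85)]
pliers [([0.6939, -0.0917, 0.0037], 0.66)]
jar [([0.6887, 0.1127, -0.001], 0.55)]
1.0 [ 0.14547296 -0.63350685  0.20125401] [ 3.12154445e+00  3.53910021e-01 -1.89744808e-05] 0.08524524527527111
```

View pics/top0.png

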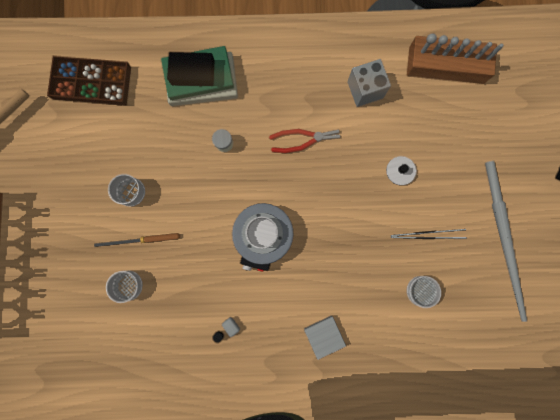

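View pics/side0.png

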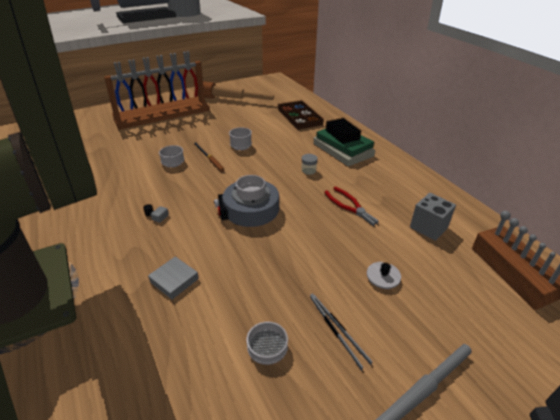

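The top view shows the shaker at (262,234), fine (425,292), medium (124,287), coarse (126,190) and the lid (402,170). These agree with the network positions. Next I'll refine them by fitting silhouettes.

```bash
cat >> h.py <<'E'
from scipy.optimize import least_squares
t=np.linspace(0,2*np.pi,72,endpoint=False)
PROF={'sieve_fine':[(23,0),(27,8),(31,8),(31,28)],'sieve_medium':[(23,0),(27,8),(31,8),(31,36)],'sieve_coarse':[(23,0),(27,8),(31,8),(31,44)],
'lid':[(23,0),(31,8),(31,13),(9,13),(9,36)]}
def sil(c,l,xy,z0):
    P=np.concatenate([np.c_[xy[0]+r/1e3*np.cos(t),xy[1]+r/1e3*np.sin(t),0*t+z0+z/1e3] for r,z in PROF[l]])
    return cv2.convexHull(proj(c,P).astype(np.float32))
def fit(l,n,z0=0.,c=None,guess=None):
    c=c or read_camera(n); R=regions_of(l,n)
    if not R: return None
    m=R[0]['pixels'].astype(np.uint8); k,_=cv2.findContours(m,0,1); h=cv2.convexHull(max(k,key=cv2.contourArea))
    def cen(h): M=cv2.moments(h); return np.array([M['m10'],M['m01']])/M['m00']
    if guess is None: guess=place_of(l,n)[0]['xyz'][:2]
    r=least_squares(lambda x:cen(sil(c,l,x,z0))-cen(h),guess,diff_step=1e-3)
    return r.x.round(4),round(cv2.contourArea(h)/cv2.contourArea(sil(c,l,r.x,z0)),2),round(R[0]['confidence'],2)
E
python3 - <<'E'
from h import *
for n in ['top','side']:
    c=read_camera(n)
    for l in PROF: print(n,l,fit(l,n,0,c))
    m=regions_of('shaker',n)[0]['pixels']; v,u=np.nonzero(m); print('shaker px',u.min(),u.max(),v.min(),v.max())
    g=cv2.cvtColor(c['pixels'],cv2.COLOR_RGB2BGR)
    # candidate overlay for shaker: pan rim r31 z76
    p=place_of('shaker',n)[0]['xyz']; uv=proj(c,[[p[0],p[1],.076]])[0]; x,y=int(uv[0]),int(uv[1])
    for dz,r,col in [(.076,.031,(0,0,255)),(.076,.0285,(0,255,0))]:
        q=proj(c,np.c_[p[0]+r*np.cos(t),p[1]+r*np.sin(t),0*t+dz]); 
        print(n,p,uv)
    crop=cv2.resize(g[y-45:y+45,x-50:x+50],None,fx=7,fy=6.6,interpolation=cv2.INTER_CUBIC)
    cv2.imwrite(f'pics/shk_{n}.png',crop); print('crop origin',x-50,y-45)
E
```

```text
top sieve_fine (array([ 0.3635, -0.2944]), 0.99, 0.65)
top sieve_medium None
top sieve_coarse (array([0.5848, 0.3093]), 0.93, 0.59)
top lid (array([0.693 , 0.1115]), 0.56, 0.71)
shaker px 232 293 204 271
top [0.6962, -0.0946, 0.0001] [321.30841681 125.7111443 ]
top [0.6962, -0.0946, 0.0001] [321.30841681 125.7111443 ]
crop origin 271 80
side sieve_fine (array([ 0.3623, -0.2923]), 0.97, 0.82)
side sieve_medium (array([0.3886, 0.3157]), 0.9, 0.8)
side sieve_coarse (array([0.586 , 0.3131]), 0.93, 0.66)
side lid (array([ 0.6154, -0.2653]), 0.99, 0.84)
shaker px 214 279 175 227
side [0.4834, 0.0289, 0.0054] [248.81512504 183.31732787]
side [0.4834, 0.0289, 0.0054] [248.81512504 183.31732787]
crop origin 198 138
```

View pics/shk_top.png

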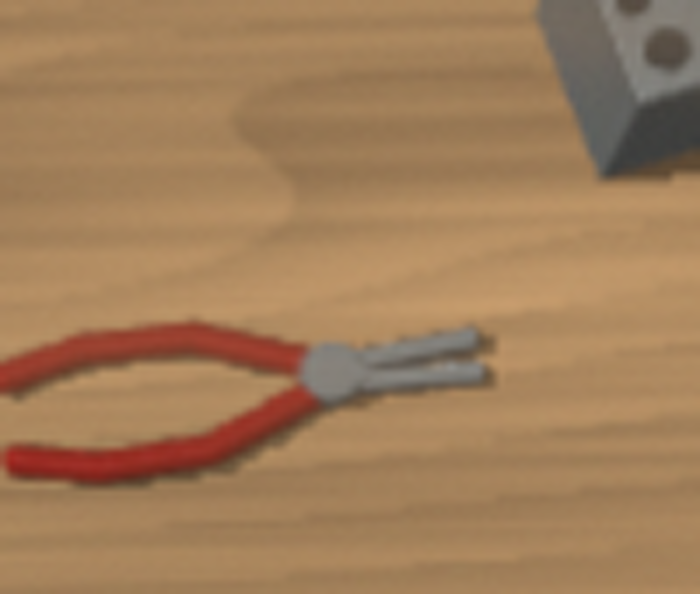

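View pics/shk_side.png

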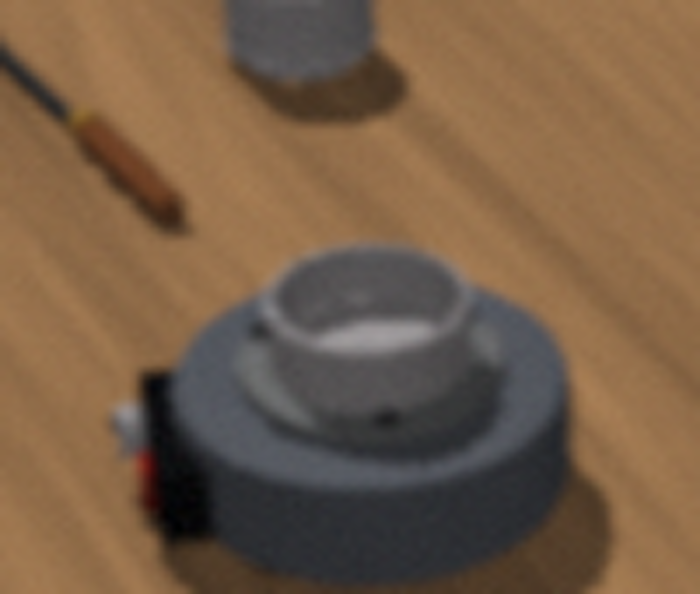

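The side crop shows the pan rim as an ellipse centred near (368,298) in the crop, which is pixel (250.6,183.2). The top crop landed on the pliers because of a false network hit. I'll fit the rim centre and check it with an overlay.

Run:
```python
from h import *
cs=read_camera('side'); p=ray(cs,[250.6,183.1],.076); print('side pan',p.round(4))
c=read_camera('top'); print(fit('sieve_medium','top',0,c,[.388,.314]),fit('lid','top',0,c,[.615,-.266]))
out=[]
for cc,x0,y0 in[(c,222,194),(cs,205,150)]:
    g=cc['pixels'][y0:y0+80,x0:x0+90,::-1]; g=cv2.resize(g,None,fx=4.4,fy=4.4,interpolation=cv2.INTER_CUBIC)
    for r in(.031,.0285):
        q=(proj(cc,np.c_[p[0]+r*np.cos(t),p[1]+r*np.sin(t),0*t+.076])-[x0,y0]+.5)*4.4
        cv2.polylines(g,[q.astype(np.int32)],True,(0,0,255) if r>.03 else (0,255,0),1)
    out.append(g)
cv2.imwrite('pics/ov.png',np.hstack(out))
print('px/mm top',np.diff(proj(c,[[p[0],p[1],.076],[p[0]+.01,p[1],.076]]),axis=0))
```

```text
side pan [0.4871 0.0279 0.076 ]
(array([0.3897, 0.3108]), 0.98, 0.65) (array([ 0.615 , -0.2668]), 0.87, 0.57)
px/mm top [[-0.10057964 -5.17830291]]
```

View pics/ov.png

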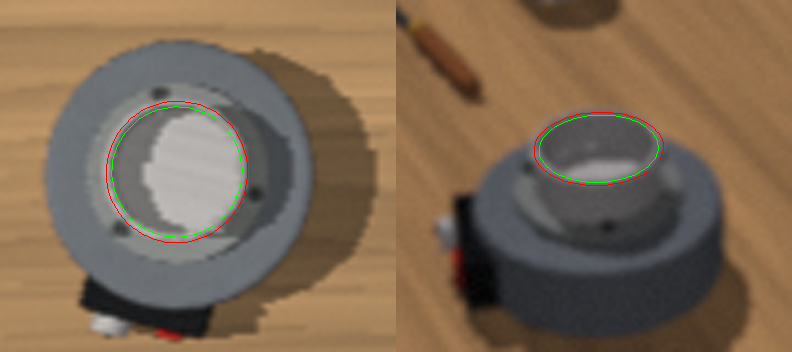

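The red and green circles lie on the rim in both views, so the pan is at (0.487, 0.028). The rest average to fine (0.363,-0.2935), medium (0.389,0.312), coarse (0.585,0.311) and lid (0.615,-0.266). Moving to the fine sieve.

Request:
{"api": "jog_arm", "payload": {"claw": [1,1,1,1,1,1,1,1,1,1,1,1,1,1,1], "slide": [[0.604,0.944,0],[0.604,0.944,0],[0.604,0.944,0],[0.604,0.944,0],[0.604,0.944,0],[0.604,0.944,0],[0.604,0.944,0],[0.604,0.944,0],[0.604,0.944,0],[0.604,0.944,0],[0.604,0.944,-0.5],[0.604,0.944,-0.9],[0,0,-1],[0,0,-1],[0,0,0]], "twist": [0,0,0,0,0,0,0,0,0,0,0,0,0,0,0]}}

```text
time_s: 3.75
eef_pos: [0.3605, -0.2907, 0.0948]
eef_rot: [-3.114, -0.354, 0.009]
contact_force: [-0.7, 0.3, -1.0]
finger_gap: 0.0852
grasp_force: 0.0
```

Request:
{"api": "jog_arm", "payload": {"claw": [1,1], "slide": [[0,0,-0.5],[0,0,0]], "twist": [0,0]}}

```text
time_s: 3.95
eef_pos: [0.3625, -0.2934, 0.0841]
eef_rot: [-3.12, -0.353, 0.002]
contact_force: [0.1, 0.3, 0.7]
finger_gap: 0.0857
grasp_force: 0.0
```

Run:
```python
from h import *
s=telemetry.read_state();print(s['time_s'],s['eef_pos'],s['eef_rot'],s['joint_velocities'])
c=save('side','s1.png')
for n in ['side','top']:print(fit('sieve_fine',n,0,None,[.363,-.2935]))
s=telemetry.read_state();print(s['time_s'],s['eef_pos'])
```

```text
3.95 [ 0.36249102 -0.29344514  0.08406531] [-3.12036995e+00 -3.53221408e-01  1.57683500e-03] [-0.00164909 -0.01772365 -0.02087137 -0.00061975  0.01674963 -0.00064029]
(array([ 0.3629, -0.2924]), 0.91, 0.67)
(array([ 0.3686, -0.2938]), 0.84, 0.83)
4.2 [ 0.36356704 -0.29449988  0.08578588]
```

View pics/s1.png

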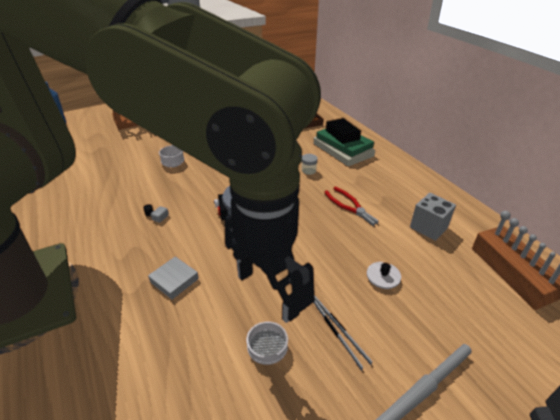

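The side view shows the open fingers straddling above the fine sieve, with the tips near (245,270) and (292,310) and the sieve at (268,343). Descending to grip.

Request:
{"api": "jog_arm", "payload": {"claw": [1,1,1,1,-1,-1,-1,-1,-1,-1,-1], "slide": [[0,0,-0.8],[0,0,-0.8],[0,0,-0.77],[0,0,0],[0,0,0],[0,0,0],[0,0,0],[0,0,0],[0,0,0],[0,0,0],[0,0,0]], "twist": [0,0,0,0,0,0,0,0,0,0,0]}}

```text
time_s: 5.3
eef_pos: [0.363, -0.2937, 0.0132]
eef_rot: [3.121, 0.354, 0.0]
contact_force: [-0.5, 1.1, -0.1]
finger_gap: -0.0004
grasp_force: 0.0
```

Run:
```python
from h import *
c=save('side','s2.png'); d=read_camera('top')
a=cv2.resize(c['pixels'][270:400,190:340],None,fx=2.6,fy=2.6,interpolation=2); b=cv2.resize(d['pixels'][230:360,350:500],None,fx=2.6,fy=2.6,interpolation=2)
cv2.imwrite('pics/s2c.png',np.hstack([a,b])[:,:,::-1])
for n in ['side','top']:print(fit('sieve_fine',n,0,None,[.363,-.2935]), [p['xyz'] for p in place_of('sieve_fine',n)])
```

```text
(array([ 0.3603, -0.2957]), 0.8, 0.82) [[0.3599, -0.2883, -0.0004]]
(array([ 0.3746, -0.2889]), 0.54, 0.76) [[0.3631, -0.2907, 0.0015], [0.4803, 0.2981, -0.0003]]
```

View pics/s2c.png

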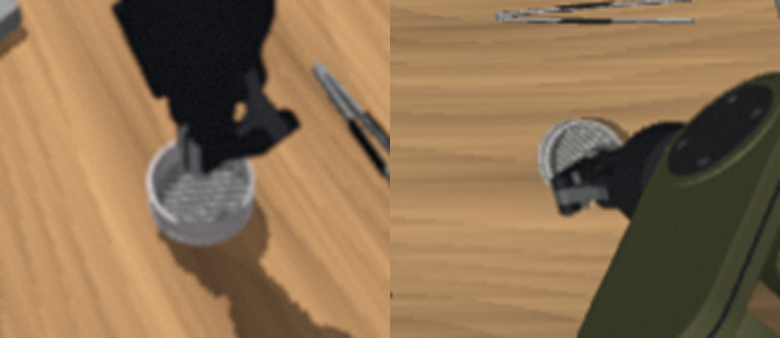

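The crop shows the fingers shut above the sieve's mesh, tips near crop (205,170), with the sieve still upright. They slipped over the rim. I'll check where the TCP projects.

Run:
```python
from h import *
s=telemetry.read_state();p=s['eef_pos'];print(p,s['contact_force'],s['finger_gap'])
for n,o in (('side',(190,270)),('top',(350,230))):
    c=read_camera(n)
    for z in (0.013,.03,.05): print(n,z,((proj(c,[[.363,-.2937,z]])[0]-o)*2.6).round())
    print('rim ctr',((proj(c,[[.3625,-.2935,.028]])[0]-o)*2.6).round())
```

```text
[ 0.36290711 -0.29361783  0.01307175] [-0.28958755  0.6761302  -0.3866823 ] 0.00023079422661128956
side 0.013 [201. 193.]
side 0.03 [201. 177.]
side 0.05 [200. 156.]
rim ctr [200. 179.]
top 0.013 [187. 159.]
top 0.03 [195. 161.]
top 0.05 [205. 164.]
rim ctr [194. 162.]
```

Run:
```python
from h import *
o=[]
for n,x,y in (('side',225,270),('top',400,255)):
    c=read_camera(n); i=cv2.resize(c['pixels'][y:y+80,x:x+65],None,fx=6,fy=6,interpolation=2); i=cv2.convertScaleAbs(i,alpha=1.8,beta=25)
    q=(proj(c,[[.363,-.2937,.013],[.363,-.2937,.09]])-[x,y]+.5)*6
    cv2.line(i,tuple(map(int,q[0])),tuple(map(int,q[1])),(255,0,0),1); o.append(i)
cv2.imwrite('pics/s3.png',np.hstack(o)[:,:,::-1])
```

```text
(no output)
```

View pics/s3.png

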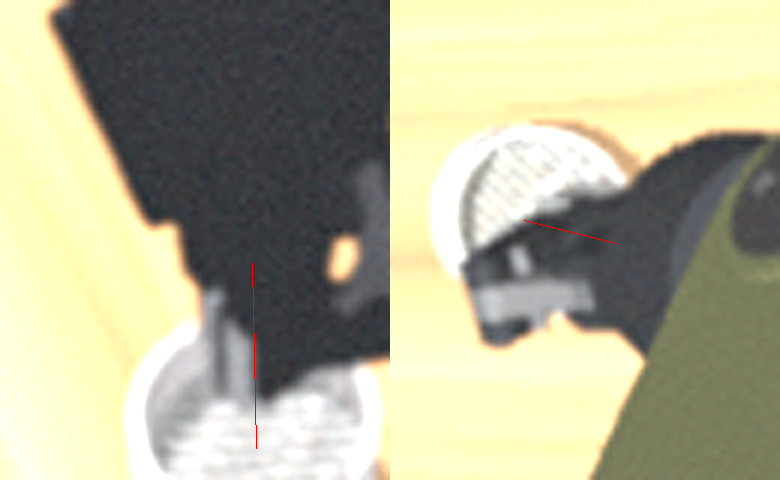

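The side crop puts the shut tips about 15 mm above where the reported TCP would be, so at a 62 mm gap they cleared the rim. I'll lift, open and grip lower.

Request:
{"api": "jog_arm", "payload": {"claw": [-1,-1,1,1,1,1,1,1,1,1,1,1], "slide": [[0,0,0.8],[0,0,0.8],[0,0,0],[0,0,0],[0,0,0],[0,0,0],[0,0,0],[0,0,0],[0,0,0],[0,0,-0.8],[0,0,-0.8],[0,0,0]], "twist": [0,0,0,0,0,0,0,0,0,0,0,0]}}

```text
time_s: 7.1
eef_pos: [0.3607, -0.2914, 0.0099]
eef_rot: [-3.116, -0.353, 0.007]
contact_force: [-0.7, 0.0, 0.7]
finger_gap: 0.0852
grasp_force: 0.0
```

Request:
{"api": "jog_arm", "payload": {"claw": [1,1,1,-1,-1,-1,-1,-1,-1], "slide": [[0,0,-0.2],[0,0,-0.2],[0,0,0],[0,0,0],[0,0,0],[0,0,0],[0,0,0],[0,0,0],[0,0,0]], "twist": [0,0,0,0,0,0,0,0,0]}}

```text
time_s: 8.0
eef_pos: [0.363, -0.2937, 0.0012]
eef_rot: [3.122, 0.354, 0.0]
contact_force: [-0.1, 0.5, 0.2]
finger_gap: 0.0005
grasp_force: 0.0
```

Run:
```python
from h import *
o=[]
for n,x,y in (('side',185,230),('top',380,210)):
    c=read_camera(n); i=cv2.resize(c['pixels'][y:y+140,x:x+110],None,fx=3.6,fy=3.6,interpolation=2); i=cv2.convertScaleAbs(i,alpha=1.8,beta=25)
    q=(proj(c,[[.363,-.2937,.002],[.363,-.2937,.09]])-[x,y]+.5)*3.6
    cv2.line(i,tuple(map(int,q[0])),tuple(map(int,q[1])),(255,0,0),1); o.append(i)
cv2.imwrite('pics/s4.png',np.hstack(o)[:,:,::-1])
s=telemetry.read_state(); print(s['joints'],s['eef_pos'],s['effort'])
```

```text
[-7.95348750e-01 -6.29691632e-02  2.20666218e+00  1.11822183e-05
  9.97926361e-01  5.49622409e-01] [ 0.36291887 -0.2936426   0.00113101] [-6.86117301e-05 -2.74948865e+01 -3.04276943e+01 -4.88495218e-06
  1.63360305e-04 -7.73255593e-08]
```

View pics/s4.png

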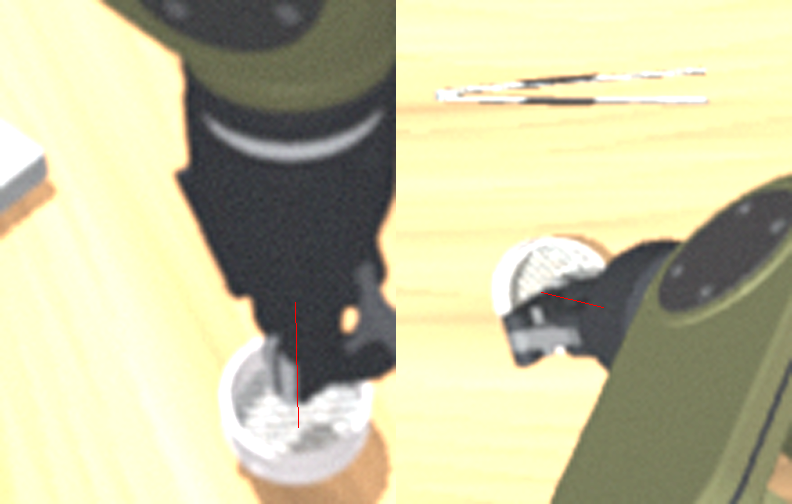

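The tips again end about 8 px, or 18–19 mm, above the projected TCP, clear of the mesh with no contact. The fingers really do end about 19 mm behind the reported TCP, which is where the grasp point should be. I'll go deeper in steps and watch the force.

Request:
{"api": "jog_arm", "payload": {"claw": [-1,-1,1,1,1,1,1,1,1,1,1,1,1], "slide": [[0,0,0.8],[0,0,0.8],[0,0,0],[0,0,0],[0,0,0],[0,0,0],[0,0,0],[0,0,-0.7],[0,0,-0.7],[0,0,-0.2],[0,0,-0.1],[0,0,-0.1],[0,0,0]], "twist": [0,0,0,0,0,0,0,0,0,0,0,0,0]}}

```text
time_s: 9.4
eef_pos: [0.3632, -0.294, -0.0045]
eef_rot: [3.121, 0.354, 0.001]
contact_force: [-0.1, -0.6, -0.6]
finger_gap: 0.0854
grasp_force: 0.0
```

Request:
{"api": "jog_arm", "payload": {"claw": [1,1], "slide": [[0,0,-0.1],[0,0,-0.1]], "twist": [0,0]}}

```text
time_s: 9.6
eef_pos: [0.3634, -0.2941, -0.0103]
eef_rot: [3.12, 0.354, 0.001]
contact_force: [-0.3, -0.3, -0.5]
finger_gap: 0.0852
grasp_force: 0.0
```

Run:
```python
from h import *
print(ctrl.tcp_to_grasp)
s=telemetry.read_state(); print(s['eef_pos'],s['contact_force'],s['finger_gap'])
o=[]
for n,x,y in (('side',185,230),('top',380,210)):
    c=read_camera(n); i=cv2.resize(c['pixels'][y:y+140,x:x+110],None,fx=3.6,fy=3.6,interpolation=2); i=cv2.convertScaleAbs(i,alpha=1.8,beta=25); o.append(i)
cv2.imwrite('pics/s5.png',np.hstack(o)[:,:,::-1])
```

```text
0.0187
[ 0.36339048 -0.29413215 -0.01034744] [-0.27628341 -0.28429002 -0.53925925] 0.08521958282365193
```

View pics/s5.png

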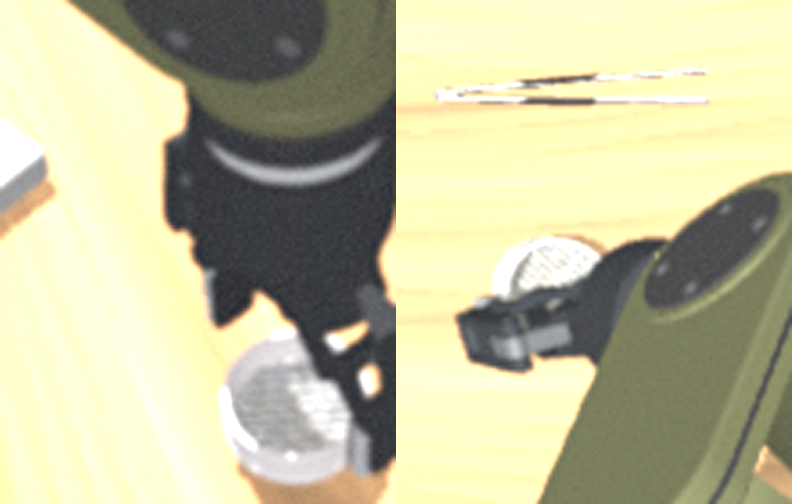

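The image shows the open tips either side of the sieve at (225,320) and (370,465), at roughly rim height (about 28 mm) with the TCP reading -10 mm. I'll drop another 7 mm and close.

Request:
{"api": "jog_arm", "payload": {"claw": [1,1,-1,-1,-1,-1,-1,-1], "slide": [[0,0,-0.13],[0,0,-0.1],[0,0,0],[0,0,0],[0,0,0],[0,0,0],[0,0,0],[0,0,0]], "twist": [0,0,0,0,0,0,0,0]}}

```text
time_s: 10.5
eef_pos: [0.3635, -0.2942, -0.0172]
eef_rot: [3.121, 0.354, 0.001]
contact_force: [-0.1, -0.2, 5.0]
finger_gap: 0.0603
grasp_force: 65.1
```

Gripped, with a 60 mm gap and 65 N. Lifting and carrying it over the pan.

Request:
{"api": "jog_arm", "payload": {"claw": [-1,-1,-1,-1,-1,-1,-1,-1,-1,-1,-1,-1,-1,-1,-1,-1,-1,-1], "slide": [[0,0,0.5],[0,0,0.9],[0,0,1],[0,0,1],[0.2,0.5,0.2],[0.377,0.98,0],[0.377,0.98,0],[0.377,0.98,0],[0.377,0.98,0],[0.377,0.98,0],[0.377,0.98,0],[0.377,0.98,0],[0.377,0.98,0],[0.377,0.98,0],[0.377,0.98,0],[0.147,0.43,0],[0,0,0],[0,0,0]], "twist": [0,0,0,0,0,0,0,0,0,0,0,0,0,0,0,0,0,0]}}

```text
time_s: 12.3
eef_pos: [0.4857, 0.0279, 0.0895]
eef_rot: [3.121, 0.354, -0.003]
contact_force: [-0.4, 0.1, -0.5]
finger_gap: 0.0599
grasp_force: 65.0
```

Run:
```python
from h import *
s=telemetry.read_state(); print(s['time_s'],s['eef_pos'],s['contact_force'],s['finger_gap'])
z=s['eef_pos'][2]+.0175
o=[]
for n,x,y in (('side',190,110),('top',210,180)):
    print(fit('sieve_fine',n,z,None,s['eef_pos'][:2]))
    c=read_camera(n); i=cv2.resize(c['pixels'][y:y+120,x:x+110],None,fx=3.6,fy=3.6,interpolation=2); i=cv2.convertScaleAbs(i,alpha=1.5,beta=20)
    q=(sil(c,'sieve_fine',[.487,.028],z)[:,0]-[x,y]+.5)*3.6; cv2.polylines(i,[q.astype(np.int32)],True,(255,0,0),1); o.append(i)
cv2.imwrite('pics/s6.png',np.hstack(o)[:,:,::-1])
```

```text
12.3 [0.48572247 0.02785384 0.08952412] [-0.36406863  0.14037469 -0.50282734] 0.05986782719209239
(array([0.4798, 0.0268]), 0.77, 0.86)
None
```

View pics/s6.png

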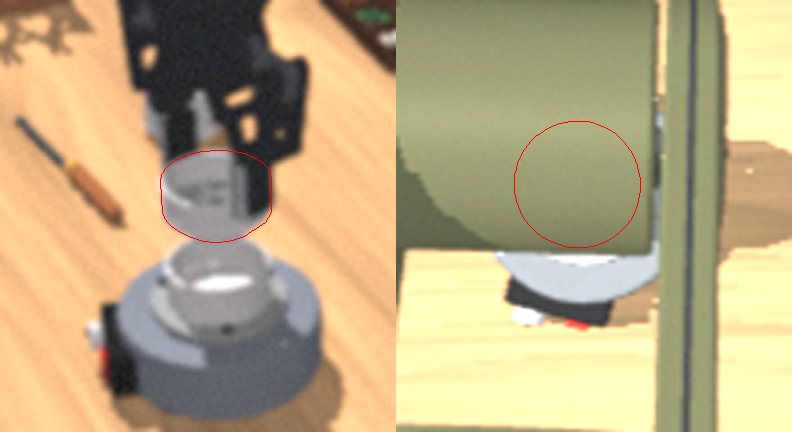

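The overlay fits the held sieve in the side view. It hangs level, directly above the pan. Lowering.

Request:
{"api": "jog_arm", "payload": {"claw": [-1,-1,-1,-1,-1], "slide": [[0,0,-0.5],[0,0,-0.4],[0,0,-0.2],[0,0,-0.1],[0,0,0]], "twist": [0,0,0,0,0]}}

```text
time_s: 13.1
eef_pos: [0.4859, 0.0283, 0.0534]
eef_rot: [-3.121, -0.354, 0.002]
contact_force: [0.6, 0.7, -0.1]
finger_gap: 0.0599
grasp_force: 65.0
```

Request:
{"api": "jog_arm", "payload": {"claw": [-1,-1,-1], "slide": [[0.03,0,-0.07],[0,0,-0.04],[0,0,0]], "twist": [0,0,0]}}

```text
time_s: 13.4
eef_pos: [0.4876, 0.0283, 0.0511]
eef_rot: [-3.122, -0.354, -0.001]
contact_force: [0.8, 0.6, 0.1]
finger_gap: 0.0598
grasp_force: 65.0
```

Request:
{"api": "jog_arm", "payload": {"claw": [1,1,1,1,1,1,1,1,1,1,1,1,1,1,1,1,1,1], "slide": [[0,0,0],[0,0,0],[0,0,0],[0,0,0],[0,0,0.5],[0,0,0.8],[0,0,0.7],[-0.327,0.95,0],[-0.327,0.95,0],[-0.327,0.95,0],[-0.327,0.95,0],[-0.327,0.95,0],[-0.327,0.95,0],[-0.327,0.95,0],[-0.327,0.95,0],[-0.327,0.95,0],[-0.327,0.95,0],[0,0,0]], "twist": [0,0,0,0,0,0,0,0,0,0,0,0,0,0,0,0,0,0]}}

```text
time_s: 15.2
eef_pos: [0.3883, 0.3156, 0.1111]
eef_rot: [-3.12, -0.36, -0.0]
contact_force: [0.2, 0.3, 0.4]
finger_gap: 0.0854
grasp_force: 0.0
```

Run:
```python
from h import *
s=telemetry.read_state(); print(s['time_s'],s['eef_pos'],s['contact_force'],s['finger_gap'])
for n in ('side','top'):
    c=read_camera(n)
    print(n,fit('sieve_fine',n,.068,c,[.487,.028]),fit('sieve_medium',n,0,c,[.389,.313]))
```

```text
15.2 [0.38825923 0.31561972 0.11111407] [0.17992371 0.32527536 0.44707528] 0.08544028478239975
side (array([0.4868, 0.0295]), 0.89, 0.94) (array([0.3885, 0.3163]), 0.94, 0.82)
top (array([0.4884, 0.0262]), 0.96, 0.92) (array([0.3884, 0.3082]), 0.76, 0.79)
```

Request:
{"api": "jog_arm", "payload": {"claw": [1,1,1,1,1,1,1,-1,-1,-1,-1,-1], "slide": [[0,0,-0.6],[0,0,-1],[0,0,-1],[0,0,-0.9],[0,0,-0.5],[0,0,-0.27],[0,0,0],[0,0,0],[0,0,0],[0,0,0],[0,0,0],[0,0,0]], "twist": [0,0,0,0,0,0,0,0,0,0,0,0]}}

```text
time_s: 16.7
eef_pos: [0.3909, 0.3142, -0.0152]
eef_rot: [-3.12, -0.354, -0.006]
contact_force: [0.2, -0.1, 7.6]
finger_gap: 0.06
grasp_force: 65.4
```

Request:
{"api": "jog_arm", "payload": {"claw": [-1,-1,-1,-1,-1,-1,-1,-1,-1,-1,-1,-1,-1,-1,-1,-1,-1,-1], "slide": [[0,0,0.5],[0,0,0.9],[0,0,1],[0,0,1],[0.1,-0.3,0.5],[0.317,-0.92,0],[0.317,-0.92,0],[0.317,-0.92,0],[0.317,-0.92,0],[0.317,-0.92,0],[0.317,-0.92,0],[0.317,-0.92,0],[0.317,-0.92,0],[0.317,-0.92,0],[0.317,-0.92,0],[0,0,0],[0,0,0],[0,0,0]], "twist": [0,0,0,0,0,0,0,0,0,0,0,0,0,0,0,0,0,0]}}

```text
time_s: 18.5
eef_pos: [0.4866, 0.0286, 0.0992]
eef_rot: [-3.121, -0.354, 0.002]
contact_force: [0.9, 0.2, -2.1]
finger_gap: 0.0603
grasp_force: 65.1
```

Run:
```python
from h import *
s=telemetry.read_state(); print(s['time_s'],s['eef_pos'],s['eef_rot'],s['contact_force'],s['finger_gap'])
z=s['eef_pos'][2]+.017
n,x,y='side',190,90
c=read_camera(n); print(fit('sieve_medium',n,z,c,s['eef_pos'][:2]),fit('sieve_fine',n,.068,c,[.4875,.028]))
i=cv2.resize(c['pixels'][y:y+130,x:x+120],None,fx=4.5,fy=4.5,interpolation=2); i=cv2.convertScaleAbs(i,alpha=1.5,beta=20)
for l,zz in(('sieve_medium',z),('sieve_fine',.068)):
    q=(sil(c,l,[.4875,.028],zz)[:,0]-[x,y]+.5)*4.5; cv2.polylines(i,[q.astype(np.int32)],True,(255,0,0),1)
cv2.imwrite('pics/s7.png',i[:,:,::-1])
```

```text
18.5 [0.48662844 0.02857527 0.09922797] [-3.12112526e+00 -3.54281678e-01  1.73302670e-03] [ 0.88023843  0.20701075 -2.11218721] 0.06029678428559232
(array([0.4791, 0.0237]), 0.7, 0.73) (array([0.4858, 0.026 ]), 0.8, 0.56)
```

View pics/s7.png

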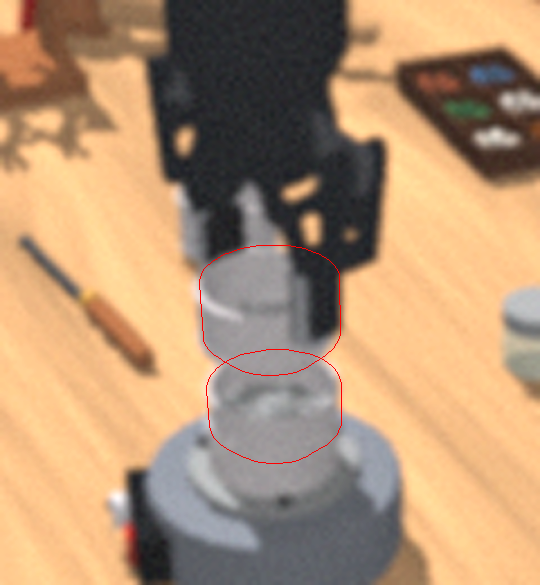

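The fine sieve matches its seated overlay. The medium is held level, about 1 px left (roughly 2 mm in -x), so I'll shift +2 mm and lower.

Request:
{"api": "jog_arm", "payload": {"claw": [-1,-1,-1,-1,-1], "slide": [[0.07,0,-0.3],[0,0,-0.3],[0,0,-0.2],[0,0,-0.05],[0,0,0]], "twist": [0,0,0,0,0]}}

```text
time_s: 19.15
eef_pos: [0.4891, 0.0283, 0.0737]
eef_rot: [-3.121, -0.354, 0.002]
contact_force: [-0.6, -0.6, -0.9]
finger_gap: 0.0607
grasp_force: 65.2
```

Request:
{"api": "jog_arm", "payload": {"claw": [-1,-1,-1], "slide": [[0,0,-0.04],[0,0,-0.02],[0,0,0]], "twist": [0,0,0]}}

```text
time_s: 19.45
eef_pos: [0.4897, 0.0282, 0.0729]
eef_rot: [3.122, 0.354, 0.001]
contact_force: [-0.1, -0.6, 0.1]
finger_gap: 0.0606
grasp_force: 65.3
```

Request:
{"api": "jog_arm", "payload": {"claw": [-1,1,1,1,1,1,1,1,1,1,1,1,1,1,1,1,1,1,1], "slide": [[0,0,-0.03],[0,0,0],[0,0,0],[0,0,0],[0,0,0],[0,0,0.5],[0,0,0.8],[0,0,0.7],[0.32,0.943,0],[0.32,0.943,0],[0.32,0.943,0],[0.32,0.943,0],[0.32,0.943,0],[0.32,0.943,0],[0.32,0.943,0],[0.32,0.943,0],[0.32,0.943,0],[0.32,0.943,0],[0,0,0]], "twist": [0,0,0,0,0,0,0,0,0,0,0,0,0,0,0,0,0,0,0]}}

```text
time_s: 21.35
eef_pos: [0.5863, 0.3142, 0.1329]
eef_rot: [-3.12, -0.358, -0.003]
contact_force: [-0.6, -0.0, 0.0]
finger_gap: 0.0855
grasp_force: 0.0
```

Run:
```python
from h import *
s=telemetry.read_state(); print(s['time_s'],s['eef_pos'],s['contact_force'],s['finger_gap'])
for n in ('side','top'):
    c=read_camera(n)
    print(n,fit('sieve_medium',n,.088,c,[.487,.028]),fit('sieve_coarse',n,0,c,[.5855,.311]),fit('sieve_fine',n,.068,c,[.487,.028]),place_of('sieve_medium',n))
s=telemetry.read_state(); print(s['eef_pos'])
```

```text
21.35 [0.58634355 0.31421764 0.13293771] [-0.64272916 -0.04170809  0.04903147] 0.08550323575655477
side (array([0.4885, 0.0287]), 0.91, 0.87) (array([0.4781, 0.0262]), 2.94, 0.3) (array([ 0.5607, -0.3113]), 0.53, 0.73) [{'xyz': [0.4833, 0.0288, 0.0873], 'confidence': 0.73}]
top (array([0.4886, 0.025 ]), 0.93, 0.61) (array([0.5852, 0.3093]), 0.94, 0.64) (array([0.4847, 0.0342]), 0.03, 0.43) [{'xyz': [0.4878, 0.0295, 0.0909], 'confidence': 0.96}, {'xyz': [0.6951, -0.0892, -0.0017], 'confidence': 0.54}]
[0.58542835 0.31058184 0.13180176]
```

Medium sits at about z 0.088 on the axis. Descending on the coarse sieve.

Request:
{"api": "jog_arm", "payload": {"claw": [1,1,1,1,1,1,1,1,-1,-1,-1,-1,-1], "slide": [[0,0,-0.6],[0,0,-1],[0,0,-1],[0,0,-1],[0,0,-0.7],[0,0,-0.4],[0,0,-0.2],[0,0,0],[0,0,0],[0,0,0],[0,0,0],[0,0,0],[0,0,0]], "twist": [0,0,0,0,0,0,0,0,0,0,0,0,0]}}

```text
time_s: 23.15
eef_pos: [0.5871, 0.3119, -0.0131]
eef_rot: [-3.12, -0.354, -0.006]
contact_force: [0.1, -0.1, 6.2]
finger_gap: 0.0608
grasp_force: 65.3
```

Request:
{"api": "jog_arm", "payload": {"claw": [-1,-1,-1,-1,-1,-1,-1,-1,-1,-1,-1,-1,-1,-1,-1,-1,-1,-1,-1], "slide": [[0,0,0.5],[0,0,0.9],[0,0,1],[0,0,1],[0,0,1],[-0.1,-0.3,0.4],[-0.31,-0.913,0],[-0.31,-0.913,0],[-0.31,-0.913,0],[-0.31,-0.913,0],[-0.31,-0.913,0],[-0.31,-0.913,0],[-0.31,-0.913,0],[-0.31,-0.913,0],[-0.31,-0.913,0],[-0.31,-0.913,0],[0,0,0],[0,0,0],[0,0,0]], "twist": [0,0,0,0,0,0,0,0,0,0,0,0,0,0,0,0,0,0,0]}}

```text
time_s: 25.05
eef_pos: [0.4892, 0.0287, 0.1283]
eef_rot: [-3.121, -0.354, 0.001]
contact_force: [0.7, 0.3, -0.4]
finger_gap: 0.061
grasp_force: 65.1
```

Run:
```python
from h import *
s=telemetry.read_state(); print(s['time_s'],s['eef_pos'],s['eef_rot'],s['contact_force'],s['finger_gap'])
z=s['eef_pos'][2]+.0138
n,x,y='side',190,70
c=read_camera(n)
i=cv2.resize(c['pixels'][y:y+130,x:x+120],None,fx=4.5,fy=4.5,interpolation=2); i=cv2.convertScaleAbs(i,alpha=1.5,beta=20)
for l,zz in(('sieve_coarse',z),('sieve_medium',.088)):
    q=(sil(c,l,[.488,.028],zz)[:,0]-[x,y]+.5)*4.5; cv2.polylines(i,[q.astype(np.int32)],True,(255,0,0),1)
cv2.imwrite('pics/s8.png',i[:,:,::-1])
```

```text
25.05 [0.48919985 0.02866339 0.12829191] [-3.12117733e+00 -3.54378344e-01  8.19002309e-04] [ 0.71222     0.34732922 -0.39889859] 0.06095660968338801
```

View pics/s8.png

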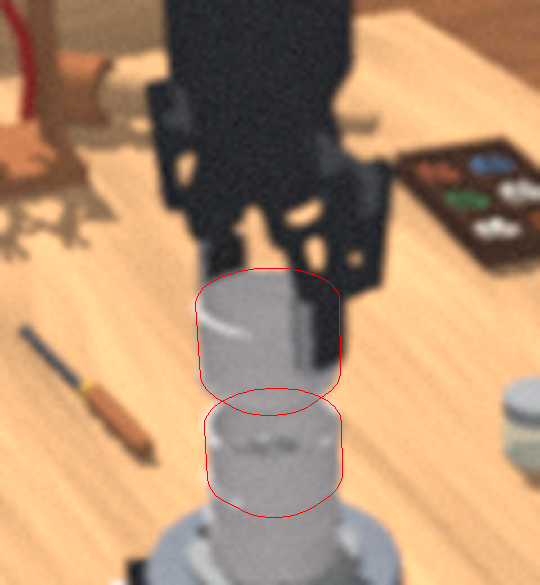

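The coarse sieve matches its overlay on the axis, and the stack below stands straight. Lowering.

Request:
{"api": "jog_arm", "payload": {"claw": [-1,-1,-1,-1,-1], "slide": [[0,0,-0.3],[0,0,-0.3],[0,0,-0.2],[0,0,-0.05],[0,0,0]], "twist": [0,0,0,0,0]}}

```text
time_s: 25.6
eef_pos: [0.4894, 0.0286, 0.1029]
eef_rot: [-3.121, -0.355, 0.001]
contact_force: [-0.6, 0.8, 1.4]
finger_gap: 0.0606
grasp_force: 65.3
```

Request:
{"api": "jog_arm", "payload": {"claw": [-1,-1,-1], "slide": [[0,0,-0.04],[0,0,-0.02],[0,0,0]], "twist": [0,0,0]}}

```text
time_s: 25.9
eef_pos: [0.4898, 0.0286, 0.1029]
eef_rot: [-3.121, -0.354, -0.0]
contact_force: [-5.1, 2.0, 9.1]
finger_gap: 0.0608
grasp_force: 66.1
```

It has seated, with 9 N of contact. Releasing and going to the lid.

Request:
{"api": "jog_arm", "payload": {"claw": [1,1,1,1,1,1,1,1,1,1,1,1,1,1,1,1,1,1,1], "slide": [[0,0,0],[0,0,0],[0,0,0],[0,0,0],[0,0,0.5],[0,0,0.9],[0,0,0.9],[0.418,-0.985,0],[0.418,-0.985,0],[0.418,-0.985,0],[0.418,-0.985,0],[0.418,-0.985,0],[0.418,-0.985,0],[0.418,-0.985,0],[0.418,-0.985,0],[0.418,-0.985,0],[0.418,-0.985,0],[0,0,0],[0,0,0]], "twist": [0,0,0,0,0,0,0,0,0,0,0,0,0,0,0,0,0,0,0]}}

```text
time_s: 27.8
eef_pos: [0.6149, -0.2677, 0.1709]
eef_rot: [-3.122, -0.352, -0.0]
contact_force: [-0.3, 0.2, 0.6]
finger_gap: 0.0855
grasp_force: 0.0
```

Run:
```python
from h import *
s=telemetry.read_state(); print(s['time_s'],s['eef_pos'],s['contact_force'],s['finger_gap'])
for n in ('side','top'):
    c=read_camera(n)
    print(n,fit('sieve_coarse',n,.116,c,[.488,.028]),fit('lid',n,0,c,[.615,-.266]),[(p['xyz'],p['confidence']) for p in place_of('lid',n)+place_of('sieve_coarse',n)])
```

```text
27.8 [ 0.61493427 -0.26769338  0.17088192] [-0.30546388  0.19303904  0.5703136 ] 0.08551689316646119
side (array([0.4896, 0.0315]), 0.87, 0.75) (array([ 0.6158, -0.2648]), 0.93, 0.97) [([0.6126, -0.2642, 0.0003], 0.69), ([0.4893, 0.0257, 0.1191], 0.91)]
top (array([0.4886, 0.0262]), 0.95, 0.86) (array([ 0.6161, -0.2676]), 0.91, 0.88) [([0.6141, -0.2686, 0.001], 0.83), ([0.4919, 0.0302, 0.124], 0.6)]
```

Request:
{"api": "jog_arm", "payload": {"claw": [0,0,0,0,0,0,0,0,0], "slide": [[0,0,-0.6],[0,0,-1],[0,0,-1],[0,0,-1],[0,0,-0.7],[0,0,-0.5],[0,0,-0.5],[0,0,-0.3],[0,0,0]], "twist": [0,0,0,0,0,0,0,0,0]}}

```text
time_s: 29.2
eef_pos: [0.6141, -0.2669, 0.0008]
eef_rot: [-3.12, -0.354, 0.003]
contact_force: [-0.3, 0.8, -1.4]
finger_gap: 0.043
grasp_force: 0.0
```

Request:
{"api": "jog_arm", "payload": {"claw": [-1,-1,-1,-1,-1], "slide": [[0,0,-0.1],[0,0,0],[0,0,0],[0,0,0],[0,0,0]], "twist": [0,0,0,0,0]}}

```text
time_s: 29.7
eef_pos: [0.6156, -0.2677, 0.0005]
eef_rot: [3.121, 0.354, 0.003]
contact_force: [-0.2, -0.8, 2.7]
finger_gap: 0.0139
grasp_force: 58.8
```

Request:
{"api": "jog_arm", "payload": {"claw": [-1,-1,-1,-1,-1,-1,-1,-1,-1], "slide": [[0,0,0],[0,0,0.4],[0,0,0.8],[0,0,1],[0,0,1],[0,0,1],[0,0,1],[0,0,0.8],[0,0,0]], "twist": [0,0,0,0,0,0,0,0,0]}}

```text
time_s: 30.6
eef_pos: [0.617, -0.2684, 0.1849]
eef_rot: [3.117, 0.353, 0.011]
contact_force: [-0.0, 0.2, -0.2]
finger_gap: 0.0137
grasp_force: 58.6
```

Request:
{"api": "jog_arm", "payload": {"claw": [-1,-1,-1,-1,-1,-1,-1,-1,-1,-1,-1,-1,-1,-1], "slide": [[-0.1,0.3,0],[-0.408,0.955,0],[-0.408,0.955,0],[-0.408,0.955,0],[-0.408,0.955,0],[-0.408,0.955,0],[-0.408,0.955,0],[-0.408,0.955,0],[-0.408,0.955,0],[-0.408,0.955,0],[-0.408,0.955,0],[0,0,0],[0,0,0],[0,0,0]], "twist": [0,0,0,0,0,0,0,0,0,0,0,0,0,0]}}

```text
time_s: 32.0
eef_pos: [0.4888, 0.0279, 0.178]
eef_rot: [-3.122, -0.353, 0.003]
contact_force: [-0.2, 0.5, -0.9]
finger_gap: 0.014
grasp_force: 58.7
```

Run:
```python
from h import *
s=telemetry.read_state(); print(s['time_s'],s['eef_pos'],s['eef_rot'],s['contact_force'],s['finger_gap'])
z=s['eef_pos'][2]-.001
n,x,y='side',190,70
c=read_camera(n); print(place_of('lid',n))
i=cv2.resize(c['pixels'][y-30:y+130,x:x+120],None,fx=3.7,fy=3.7,interpolation=2); i=cv2.convertScaleAbs(i,alpha=1.5,beta=20)
for l,zz in(('lid',z),('sieve_coarse',.116)):
    q=(sil(c,l,[.489,.028],zz)[:,0]-[x,y-30]+.5)*3.7; cv2.polylines(i,[q.astype(np.int32)],True,(255,0,0),1)
cv2.imwrite('pics/s9.png',i[:,:,::-1])
```

```text
32.0 [0.48884086 0.02789336 0.17799212] [-3.12154861 -0.3533431   0.00337147] [-0.19935127  0.49842818 -0.94212835] 0.014041723962578424
[{'xyz': [0.4875, 0.03, 0.1793], 'confidence': 0.65}]
```

View pics/s9.png

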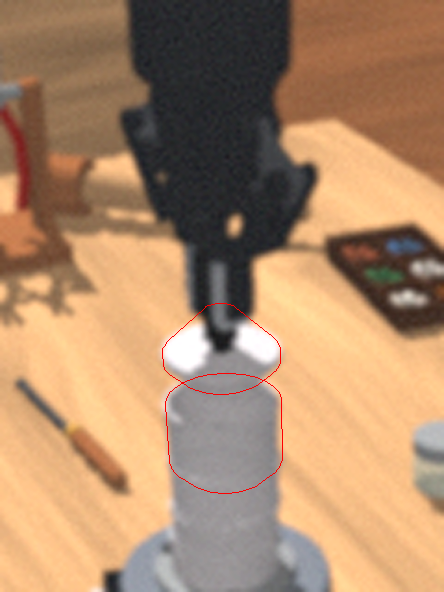

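The picture shows the lid level, centred over the coarse sieve, which matches its seated overlay. Lowering.

Request:
{"api": "jog_arm", "payload": {"claw": [-1,-1,-1,-1,-1], "slide": [[0,0,-0.3],[0,0,-0.3],[0,0,-0.15],[0,0,-0.05],[0,0,0]], "twist": [0,0,0,0,0]}}

```text
time_s: 32.6
eef_pos: [0.4892, 0.0282, 0.1548]
eef_rot: [-3.121, -0.354, 0.001]
contact_force: [-0.2, 0.2, -0.0]
finger_gap: 0.0137
grasp_force: 58.7
```

Request:
{"api": "jog_arm", "payload": {"claw": [-1,-1,-1], "slide": [[0,0,-0.04],[0,0,-0.03],[0,0,0]], "twist": [0,0,0]}}

```text
time_s: 32.9
eef_pos: [0.4895, 0.0283, 0.1533]
eef_rot: [3.122, 0.354, 0.0]
contact_force: [-0.2, -0.0, -1.2]
finger_gap: 0.0137
grasp_force: 58.7
```

Request:
{"api": "jog_arm", "payload": {"claw": [-1,-1,-1], "slide": [[0,0,-0.03],[0,0,-0.03],[0,0,0]], "twist": [0,0,0]}}

```text
time_s: 33.2
eef_pos: [0.4899, 0.0283, 0.1523]
eef_rot: [3.121, 0.354, 0.002]
contact_force: [-0.8, 0.1, 4.1]
finger_gap: 0.014
grasp_force: 59.2
```

Request:
{"api": "jog_arm", "payload": {"claw": [0.2,0.2,0.2,0.2,0.2,0.2,0.2,0.2,0.2,0.2,0.2,0.2,0.2,0.2,0.2,0.2], "slide": [[0,0,0],[0,0,0],[0,0,0],[0,0,0],[0,0,0.3],[0,0,0.7],[0,0,0.8],[0,0,0.8],[0,-0.9,0.3],[0,-0.9,0],[0,-0.9,0],[0,-0.9,0],[0,-0.9,0],[0,-0.9,0],[0,-0.5,0],[0,0,0]], "twist": [0,0,0,0,0,0,0,0,0,0,0,0,0,0,0,0]}}

```text
time_s: 34.8
eef_pos: [0.4895, -0.15, 0.2388]
eef_rot: [3.122, 0.35, 0.0]
contact_force: [-0.4, 0.3, -0.0]
finger_gap: 0.0512
grasp_force: 0.0
```

Run:
```python
from h import *
s=telemetry.read_state(); print(s['time_s'],s['eef_pos'],s['contact_force'],s['finger_gap'])
for n in ('side','top'):
    c=read_camera(n); print(n,fit('lid',n,.152,c,[.489,.028]))
    for l in('lid','sieve_coarse','sieve_medium','sieve_fine'): print(l,[(np.round(p['xyz'],4),p['confidence']) for p in place_of(l,n)])
    # white lid flange mask centre vs model
    x,y=200,60
    hsv=cv2.cvtColor(c['pixels'],cv2.COLOR_RGB2HSV); m=regions_of('lid',n)
    if m:
        v,u=np.nonzero(m[0]['pixels']); h=sil(c,'lid',[.489,.028],.152)[:,0]
        print('px',u.min(),u.max(),v.min(),v.max(),'model',h.min(0).round(1),h.max(0).round(1))
```

```text
34.8 [ 0.48947746 -0.1500291   0.23880771] [-0.43672624  0.28593885 -0.02254893] 0.05118309661341308
side (array([0.4912, 0.0299]), 0.82, 0.58)
lid [(array([0.4875, 0.0311, 0.1528]), 0.62)]
sieve_coarse [(array([0.4842, 0.0267, 0.1155]), 0.72)]
sieve_medium [(array([0.4837, 0.0242, 0.0873]), 0.86)]
sieve_fine [(array([0.484 , 0.0336, 0.0677]), 0.62)]
px 236 265 134 155 model [234.2 133.2] [265.6 157.4]
top (array([0.4911, 0.0265]), 0.99, 0.56)
lid [(array([0.4873, 0.0242, 0.1549]), 0.85)]
sieve_coarse [(array([0.4885, 0.0303, 0.1205]), 0.43)]
sieve_medium []
sieve_fine []
px 242 277 208 246 model [240.4 210. ] [277.  246.6]
```

Every height matches its seated value to within the networks' accuracy, the stack is on the axis and the arm is clear. Handing in.

```bash
python3 -c "
from h import *
print(ctrl.finish_job())"
```

```text
the job is handed in; nothing more can be done
None
```

I built the stack on the receiver pan (fine, medium, coarse, lid) and handed it in at about 35 s. Every piece measured at its seated height and was let go. The hand-in gave no verdict, and I did not re-measure the file, tweezers, pliers or jar.

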